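Load the kiln shelf

TASK

Set out the kiln shelf: set the loose finned block on the finned prop so that its fins slide fully down between the prop's fins, lay the setter ring flat on the shelf midway between the two props, set the saucer upright and centred on top of the ring, and stand the cone pack upright on the shelf in line with them, midway between the ring and the round prop. Leave the water cup and the blue jar where they stand, and let go of everything at the end.

Things in the scene. Friction and masses are not known exactly. Their poses are not given: they have to be found in the camera images.
- kiln_shelf: Kiln shelf: fixed pale stone-coloured slab 120 (x) x 420 (y) x 15 mm lying on the bench, long side roughly across the robot's view. Origin: centre of its underside. The two props stand on its long centre line, 175 mm either side of its centre (the midpoint between them); which prop is at which end varies.
- finned_prop: Finned prop: fixed buff block on the shelf, 44 (x) x 56 (y) x 45 mm high. Solid up to 30 mm; above that three fins along x (the short side), 6 mm thick, 15 mm high, round tips, at y = -22, 0, +22 mm, leaving two 16 mm gaps at y = -11, +11. Origin: centre of its underside (on the shelf top).
- round_prop: The round prop: a fixed buff tube standing upright on the shelf, 44 mm outside diameter, 69 mm high. Origin: centre of its underside (on the shelf top).
- finned_block: Loose buff block, standing fins down on the bench: 44 (x) x 56 (y) x 38 mm high over all, dark dimple in its flat top. Body: upper 24 mm; below hang two fins along x, 14 mm long, 8 mm thick, round tips, at y = -11 and +11. Grip its 44 mm end faces (x = -22, +22). About 120 g. Origin: centre of underside, at the fin tips. Home: origin 31 mm above the prop's, x axes parallel or opposed.
- setter_ring: The setter ring, loose, 60 g nominal: flat buff ring, 60 mm outside and 40 mm inside diameter, 20 mm high, lying flat. Origin: centre of its underside.
- saucer: Loose biscuit-fired, bowl-shaped saucer, 92 mm across the rim, 33 mm high, about 115 g, upright. Flat foot; inner floor about 13 mm above its underside; sloping wall about 8 mm thick at the rim. Grip the wall at the rim from above, one finger inside and one outside, 41 mm from its axis. Origin: centre of its underside.
- cone_pack: The cone pack, loose, 60 g nominal: a stone-coloured bar 44 (x) x 24 (y) x 24 mm with three small slender cones standing on it in a row along x, 49 mm high over all. Take it by the bar, across its 24 mm. Origin: centre of its underside.
- water_cup: A white enamel cup, 69 mm wide, 79 mm high, behind the shelf. A bystander: leave it where it is. Origin: centre of its underside.
- blue_jar: A blue screw-lid jar, 52 mm wide, 66 mm high, behind the shelf. A bystander: leave it where it is. Origin: centre of its underside.
Things that resemble listed ones, but are neither listed nor needed, are in the scene too. What is shaped like the saucer but brown or turquoise is not meant.

How it is judged:
At the end, for the whole second after the job is handed in: Block home on finned prop (12 mm sideways, 5 mm in height, 0.25 rad); ring within 13 mm of midway between the props; saucer on the ring, centred within 12 mm; cone pack within 15 mm of midway between shelf centre and round prop; all upright within 0.12 rad and at rest (horizontal distance between finned_block and finned_prop below 0.012 m and z of finned_block in the frame of finned_prop between 0.026 and 0.036 m and angle between the x axis of finned_block and the x axis of finned_prop, either way round below 0.25 rad and x of setter_ring in the frame of kiln_shelf between -0.013 and 0.013 m and y of setter_ring in the frame of kiln_shelf between -0.013 and 0.013 m and z of setter_ring in the frame of kiln_shelf between 0.01 and 0.02 m and horizontal distance between saucer and setter_ring below 0.012 m and z of saucer in the frame of kiln_shelf between 0.029 and 0.041 m and x of cone_pack in the frame of kiln_shelf between -0.015 and 0.015 m and horizontal distance between cone_pack and round_prop between 0.0725 and 0.1025 m and horizontal distance between cone_pack and kiln_shelf below 0.105 m and z of cone_pack in the frame of kiln_shelf between 0.01 and 0.02 m and angle between each of finned_block, setter_ring, cone_pack, saucer's own z axis and vertical below 0.12 rad and linear speed of each of finned_block, setter_ring, cone_pack, saucer below 0.02 m/s and angular speed of each of finned_block, setter_ring, cone_pack, saucer below 0.2 rad/s); the robot touches nothing.
It fails at once if the water cup or the blue jar is pushed more than 30 mm (distance of any of water_cup, blue_jar from where it was at the start of the episode above 0.03 m).
It also fails if it takes over 118 s, if anything falls off the work surface, if the arm or the gripper's body presses on something with over 40 N, if the wrist force passes 120 N, or if a joint passes its speed limit or range.

ROBOT

A 7-joint arm with a two-finger parallel gripper is mounted at the origin on a cart in front of the work surface, level with it; the furniture and walls round the work are solid. World frame = base frame: x ahead of the robot, y to its left, z up, the work surface at z = 0. Lengths are in m, angles in rad, forces in N, time in s.
With the tool pointing down it reaches from about 0.4 to 0.875 m from the base axis. Payload 6.5 kg.
Tool frame: the origin (TCP) lies on the centre line of the jaws, within the pads' length; the fingertips stand 11 mm ahead of it and the grasp point (between the pads) lies 8 mm behind it; z points along the fingers, y is the line along which they close (so a half turn about z gives the same grasp; the last joint's range is limited). The gripper opens to 85 mm and grips with 20 to 120 N. Pads are 22 mm wide; open, the fingers measure 114 mm over their backs; the gripper's body (76 mm by 85 mm) begins 54 mm behind the grasp point. The pads swing forward as they close: fully open they stand 13 mm farther back than shut.
Start: joints at [-1.221, 0.536, -0.004, 1.538, 0.003, 1.067, -0.071], TCP at [0.263, 0.595, 0.22] pointing down, gripper open.
Joint ranges: [-2.7, 2.7], [-0.37, 2.16], [-1.27, 1.26], [0.24, 2.4], [-1.31, 4.45], [0.19, 1.91], [-2.76, 2.76]. Speed limits (rad/s): [2.39, 2.39, 3.14, 3.14, 3.14, 3.14, 3.14].

INTERFACE

Orientations are given as a unit quaternion [x, y, z, w].
In Python, from cell import observe, grab_frame, hand_in gives the robot as it stands.
- The arm moves only by the tool jog_arm, never from a script. Its argument "moves" is one flat list of numbers, 5 for each row, row after row: the closure, from 0 (fully open) to 1 (shut), then the shift along the tool's x, y, z in m, then the turn about the tool's z in rad. A call has 1 to 12 rows; each row shifts and turns the commanded pose from where the row before left it, along the tool's axes as they then stand; what a row does not reach is not made up. A row lasts 1/12 s, in which the tool goes at most 41.7 mm and 7.16 degrees, less where a joint would pass 70% of its speed; a pose out of reach is approached as far as the arm can. A call is refused whole if a number of a shift passes 0.0417 or a number of a turn 0.125, either way. A call with a gripper value outside its range is refused whole. The fingers move at their own pace and stop on an object; the grip force is fixed at half the most. Time passes only in rows, so rows that do not move let the fingers close. It gives the time, the measured TCP pose, the force, the opening and the grip force at its end, in the units of the state.
- observe(): the state, without advancing time (a new reading comes with each control period).
- grab_frame(name): name is "scene" or "top" or "wrist"; returns a dict with "pixels" (420x560x3 uint8, red, green, blue), "range_z" (420x560 float32, m along the optical axis (not along the pixel's ray), 0 where there is no reading), "fov_y" (degrees; the focal length in pixels is half the picture's height over the tangent of half this angle, whatever the lens; pixels are square), "cx", "cy" (the principal point, pixels), "camera_from_world" (4x4, takes a point from world to camera coordinates); the wrist camera has in their place "tool_from_camera" (4x4, takes a point from camera to tool coordinates, whose origin is the TCP and whose axes are the flange's). Camera axes: x right, y down, z forward; pixel columns grow to the right and rows downward; lengths in m; the calibration is good to about 2 mm. A picture is of the moment at which its call begins: read the wrist's pose just before it.
- hand_in(): hands the job in; it is judged then, once.
The state is a dict: "time_s": time; "joint_positions": joint angles; "dq": joint speeds; "joint_efforts": joint torques, N m; "eef_pos": TCP position; "tool_rot": TCP orientation; "wrist_force": force on the tool from outside, world axes, zero at the start; "torque": the same for the moment, N m; "grip_width": finger opening in m; "gripper_force": force on a finger pad.
Only numpy, scipy, OpenCV 4.12 (cv2) and the standard library are available. Lean on these libraries where they do the work, as an engineer would, in place of code of your own. Each camera call takes 0.05 s, during which the arm holds its last target. There are 200 camera calls.

## Working session

There is one attempt and no reset: what is moved stays moved. The work goes in short steps, Python scripts to look and compute and a tool call to move; the robot and the scene stay as the last step left them, time stands still between calls to the robot, and variables do not carry over. Pictures are saved under pics/ and viewed, at most 17 in all, crops included, and the job is handed in when it is done.

Besides the shell and the picture viewer there is one more tool, called after "Request:" as a command line: name --argument value ..., lists and objects as JSON in quotes. jog_arm: Moves the arm, as the interface text tells. Its arguments: {"type":"object","properties":{"moves":{"type":"array","items":{"type":"number"}}},"required":["moves"]}

```bash
mkdir -p pics; ls
cat > h.py <<'E'
import numpy as np, cv2
from cell import observe, grab_frame, hand_in
from scipy.spatial.transform import Rotation as R
def cloud(name):
    s=observe(); f=grab_frame(name); z=f["range_z"]; h,w=z.shape
    fl=h/2/np.tan(np.radians(f["fov_y"])/2)
    v,u=np.mgrid[:h,:w]
    P=np.stack([(u-f["cx"])/fl*z,(v-f["cy"])/fl*z,z],-1)
    if "camera_from_world" in f: T=np.linalg.inv(f["camera_from_world"])
    else:
        T=np.eye(4);T[:3,:3]=R.from_quat(s["tool_rot"]).as_matrix();T[:3,3]=s["eef_pos"];T=T@f["tool_from_camera"]
    W=P@T[:3,:3].T+T[:3,3]; W[z==0]=np.nan
    return f["pixels"],W
def save(n,im,k=1): cv2.imwrite("pics/"+n+".png",cv2.resize(im[...,::-1],None,fx=k,fy=k,interpolation=cv2.INTER_CUBIC))
E
python3 - <<'E'
from h import *
print(observe())
for n in("scene","top"):
    im,W=cloud(n); save(n+"0",im,1.4 if n=="top" else 1.4); np.savez(n+"0.npz",im=im,W=W)
E
```

```text
pics
{'time_s': 0.0, 'joint_positions': array([-1.2212013 ,  0.5371983 , -0.00446509,  1.53886707,  0.00255641,
        1.06726711, -0.07119715]), 'dq': array([ 0.00077088, -0.00033738,  0.00045346, -0.00129398, -0.00038906,
       -0.00116146,  0.00110746]), 'joint_efforts': array([-3.71709166e-05, -5.83421159e+01,  1.04853239e+00, -2.59115106e+01,
        1.22701022e-02,  9.49994690e-03, -7.47717536e-06]), 'eef_pos': array([0.26227661, 0.59403224, 0.21919436]), 'tool_rot': array([ 2.06365657e-01,  9.78474559e-01, -8.55651124e-04, -1.41863881e-04]), 'wrist_force': array([0.24017338, 0.96965058, 0.6021838 ]), 'torque': array([0.00187283, 0.00077115, 0.03096571]), 'gripper_force': 0.0, 'grip_width': 0.08529004676506523}
```

View pics/scene0.png

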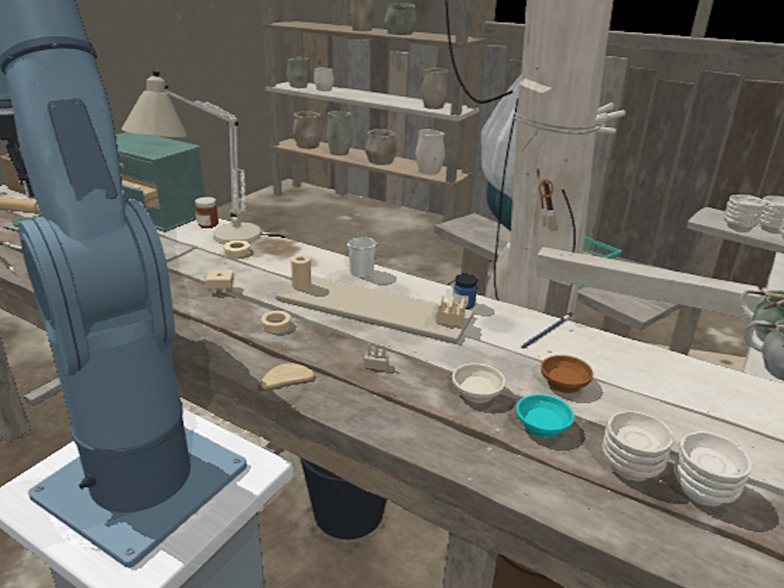

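View pics/top0.png

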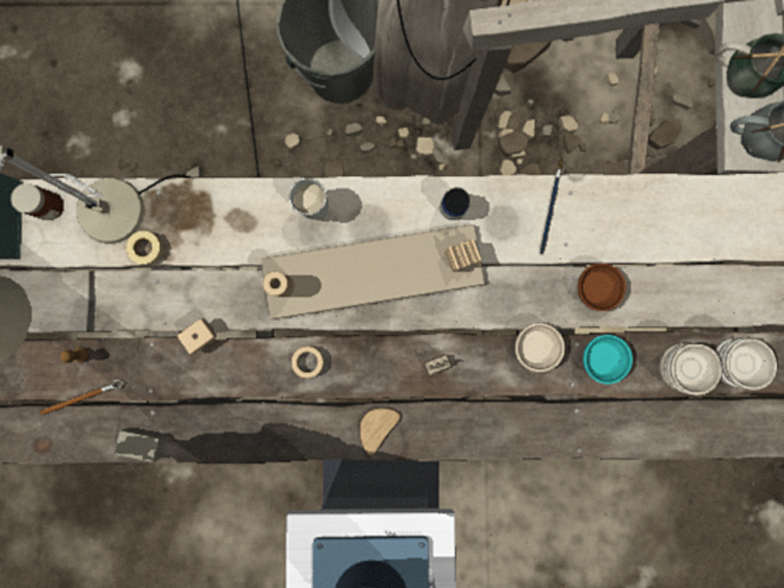

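The two pictures show these candidates (top view, enlarged pixels):
- **Ring:** (307,361), or a look-alike at (143,247) by the lamp.
- **Saucer:** the single pale bowl at (541,347). Others are brown (601,287), turquoise (608,358) and stacked pale bowls (690,368) and (748,362).
- **Block:** (196,336).
- **Cone pack:** (438,364).
- **Props:** round at (275,284), finned at (463,254).

I'll measure these and check them in a close crop.

Run:
```python
from h import *
d=np.load("top0.npz");im,W=d["im"],d["W"]
def seg(n,u,v,r,z0,z1=1):
    u,v,r=int(u/1.4),int(v/1.4),int(r/1.4)
    w=W[v-r:v+r,u-r:u+r].reshape(-1,3); w=w[(w[:,2]>z0)&(w[:,2]<z1)]
    (c,s,a)=cv2.minAreaRect((w[:,:2]*1000).astype(np.float32))
    b=cv2.minEnclosingCircle((w[:,:2]*1000).astype(np.float32))
    print(n,len(w),"med",w.mean(0).round(4),"rect",np.round(c,1),np.round(s,1),round(a,1),"circ",np.round(b[0],1),round(b[1],1),"z",np.nanpercentile(w[:,2],[2,50,98]).round(4))
seg("ring",307,361,28,.012);seg("ring2",143,247,26,.012)
seg("saucer",541,347,33,.022);seg("block",196,336,28,.028);seg("cone",438,364,24,.014);seg("conebar",438,364,24,.014,.03)
seg("round",275,284,22,.07);seg("fin",463,254,28,.045);seg("cup",308,196,30,.06);seg("jar",455,202,25,.05)
# shelf
w=W[155:235,180:355].reshape(-1,3);w=w[(w[:,2]>.010)&(w[:,2]<.02)]
print(cv2.minAreaRect((w[:,:2]*1000).astype(np.float32)),len(w))
a=im[215:290,110:420];save("crop1",a,2.5)
```

```text
ring 233 med [0.4404 0.1166 0.0198] rect [440.4 117. ] [57.1 58.8] 25.9 circ [439.9 116.4] 29.9 z [0.0144 0.0198 0.0239]
ring2 477 med [0.6729 0.4429 0.0182] rect [673.2 447.6] [99.4 63.9] 53.9 circ [674.7 446.8] 50.3 z [0.0128 0.0185 0.0225]
saucer 305 med [ 0.4625 -0.3276  0.0294] rect [ 463.6 -321.6] [89.6 86.7] 89.4 circ [ 463.4 -322.6] 46.1 z [0.0222 0.0304 0.0353]
block 380 med [0.4917 0.3212 0.0374] rect [491.6 322.6] [43.8 56.8] 35.9 circ [491.3 322.7] 33.8 z [0.0306 0.0377 0.0416]
cone 156 med [ 0.4337 -0.1301  0.0263] rect [ 433.4 -130.5] [23.8 43.7] 20.0 circ [ 433.  -130.4] 22.9 z [0.017  0.0245 0.0477]
conebar 131 med [ 0.4337 -0.1303  0.0239] rect [ 433.4 -130.5] [23.8 43.7] 20.0 circ [ 433.  -130.4] 22.9 z [0.0165 0.0239 0.0284]
round 208 med [0.5849 0.1633 0.0833] rect [584.7 164.6] [40.7 43.5] 0.4 circ [585.5 164.3] 22.2 z [0.0735 0.0838 0.0878]
fin 279 med [ 0.6392 -0.1813  0.0528] rect [ 638.4 -180.2] [43.4 53. ] 19.6 circ [ 638.5 -181.7] 32.5 z [0.0451 0.0508 0.063 ]
cup 177 med [0.7494 0.1102 0.0732] rect [744.1 106.1] [67.4 67.4] 90.0 circ [744.7 106.8] 34.5 z [0.0611 0.0754 0.0805]
jar 300 med [ 0.7366 -0.1659  0.0649] rect [ 737.6 -166.8] [46.4 49.3] 36.6 circ [ 737.7 -166.1] 25.3 z [0.0509 0.0659 0.0701]
((643.4960327148438, -4.2776336669921875), (182.7304229736328, 418.8559875488281), 8.732091903686523) 6078
```

View pics/crop1.png

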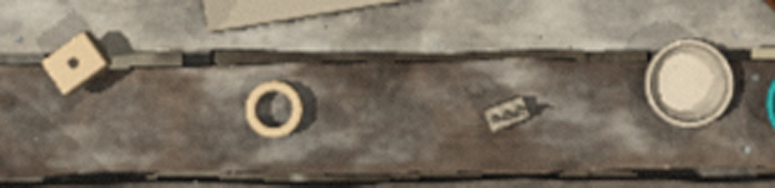

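The chosen objects fit their descriptions: ring Ø60 at (0.440,0.117), block, cone pack and the single pale saucer. I'll move over the block for a close look.

Request:
jog_arm --moves '[0, 0, 0, 0, 0.105, 0, 0, 0, 0, 0.105, 0, 0, 0, 0, 0.105, 0, 0, 0, 0, 0.105, 0, 0, 0, 0, 0.105, 0, -0.039, 0.003, 0, 0, 0, -0.039, 0.003, 0, 0, 0, -0.039, 0.003, 0, 0, 0, -0.039, 0.003, 0, 0, 0, -0.039, 0.003, 0, 0, 0, -0.039, 0.003, 0, 0]'

```text
time_s: 1.02
eef_pos: [0.4157, 0.4143, 0.2198]
tool_rot: [0.453, 0.891, -0.0, -0.0]
wrist_force: [0.5, 0.3, -0.3]
grip_width: 0.0854
gripper_force: 0.0
```

Request:
jog_arm --moves '[0, -0.039, 0.003, 0, 0, 0, -0.039, 0.003, 0, 0, 0, -0.039, 0.003, 0, 0, 0, 0, 0, 0, 0, 0, 0, 0, 0, 0]'

```text
time_s: 1.43
eef_pos: [0.4929, 0.3238, 0.2198]
tool_rot: [0.456, 0.89, -0.001, 0.0]
wrist_force: [-0.7, 0.9, 0.3]
grip_width: 0.0852
gripper_force: 0.0
```

```bash
cat >> h.py <<'E'
def tool():
    s=observe(); M=R.from_quat(s["tool_rot"]).as_matrix(); return s["eef_pos"],np.degrees(np.arctan2(M[1,1],M[0,1])),M
def rel(x,y,z,a):
    "shift in tool axes after turning so tool y has world angle a (mod 180)"
    p,b,M=tool(); d=np.array([x,y,z])-p
    t=(b-a+90)%180-90; aa=np.radians(b-t); c,s=np.cos(aa),np.sin(aa)
    print("at",p.round(4),"yang",round(b,1),"turn",round(np.radians(t),3),"dx",round(-s*d[0]+c*d[1],4),"dy",round(c*d[0]+s*d[1],4),"dz",round(-d[2],4),"tilt",M[:,2].round(3))
def region(W,x,y,r,z0,z1):
    w=W.reshape(-1,3); w=w[(np.hypot(w[:,0]-x,w[:,1]-y)<r)&(w[:,2]>z0)&(w[:,2]<z1)]
    c,s,a=cv2.minAreaRect((w[:,:2]*1000).astype(np.float32)); b=cv2.minEnclosingCircle((w[:,:2]*1000).astype(np.float32))
    print(len(w),"mean",w.mean(0).round(4),"rect",np.round(c,1),np.round(s,1),round(a,1),"circ",np.round(b[0],1),round(b[1],1),"z",np.percentile(w[:,2],[2,50,98]).round(4)); return w
E
python3 - <<'E'
from h import *
im,W=cloud("wrist"); save("w1",im,1.4)
region(W,.4915,.3225,.045,.032,.045)
rel(.4915,.3225,.05,35.9)
print(grab_frame("wrist")["tool_from_camera"].round(3))
E
```

```text
1832 mean [0.4859 0.3254 0.038 ] rect [486.2 324.6] [43.6 54.7] 36.4 circ [486.8 324.7] 33.5 z [0.0357 0.038  0.0396]
at [0.4913 0.3262 0.2198] yang 36.0 turn 0.001 dx -0.0031 dy -0.002 dz 0.1698 tilt [-0.001 -0.    -1.   ]
[[-0.001 -0.958 -0.286  0.074]
 [ 1.    -0.    -0.001 -0.001]
 [ 0.001 -0.286  0.958 -0.154]
 [ 0.     0.     0.     1.   ]]
```

View pics/w1.png

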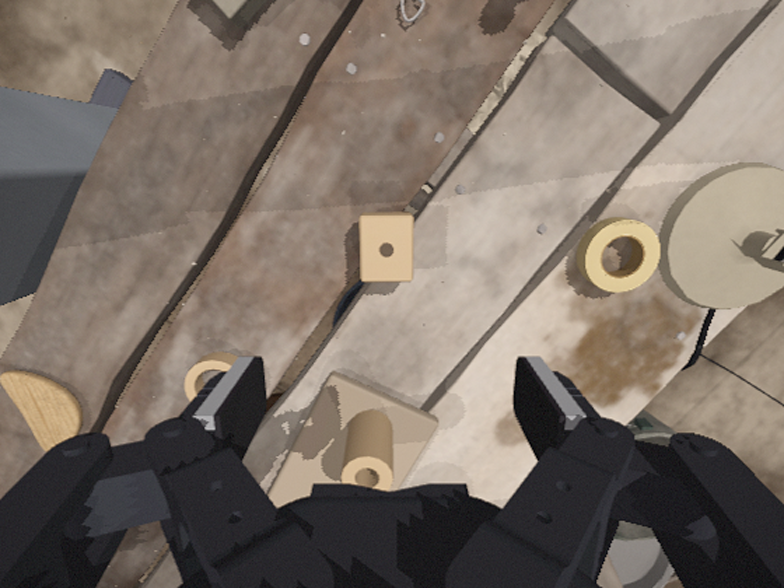

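The wrist picture shows the block at (387,248), square to the jaws. I'll use wrist-camera measurements throughout so that calibration errors cancel. Now the grasp.

Request:
jog_arm --moves '[0, 0.0015, -0.004, 0.035, 0, 0, 0, 0, 0.04, 0, 0, 0, 0, 0.04, 0, 0, 0, 0, 0.04, 0, 0, 0, 0, 0.04, 0, 0, 0, 0, 0, 0, 1, 0, 0, 0, 0, 1, 0, 0, 0, 0, 1, 0, 0, 0, 0, 1, 0, 0, 0, 0, 1, 0, 0, 0, 0, 1, 0, 0, 0, 0]'

```text
time_s: 2.53
eef_pos: [0.4852, 0.3247, 0.027]
tool_rot: [0.453, 0.891, -0.002, -0.001]
wrist_force: [-19.0, -12.1, 39.3]
grip_width: 0.0122
gripper_force: 19.2
```

Request:
jog_arm --moves '[1, 0, 0, 0, 0, 1, 0, 0, 0, 0, 1, 0, 0, -0.02, 0, 1, 0, 0, -0.035, 0, 1, 0, 0, -0.04, 0, 1, 0, 0, -0.04, 0, 1, 0, 0, -0.04, 0, 1, 0, 0, 0, 0]'

```text
time_s: 3.2
eef_pos: [0.4915, 0.3285, 0.2092]
tool_rot: [0.454, 0.891, 0.007, 0.003]
wrist_force: [1.1, 0.5, -0.1]
grip_width: -0.0
gripper_force: 0.0
```

Run:
```python
from h import *
rel(.6385,-.181,.2,8.8)
im,W=cloud("wrist"); save("w2",im,1.4)
```

```text
at [0.4915 0.3285 0.2092] yang 36.1 turn 0.476 dx -0.526 dy 0.0673 dz 0.0092 tilt [ 0.012  0.009 -1.   ]
```

View pics/w2.png

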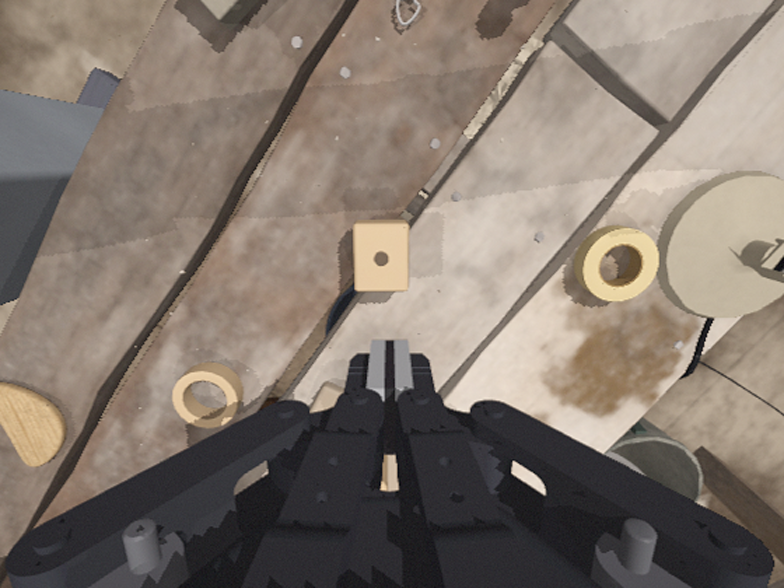

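The wrist picture shows the jaws shut on nothing, with the block still standing at (381,257): the fingers closed over its top. I'll measure the tips and the block in the tool frame.

Run:
```python
from h import *
im,W=cloud("wrist")
p,b,M=tool(); print(p,M.round(4).tolist())
T=(W-p)@M
w=T.reshape(-1,3); 
f=w[(abs(w[:,0])<.03)&(abs(w[:,1])<.02)&(w[:,2]>-.05)&(w[:,2]<.05)]
print("finger",len(f),np.percentile(f,[1,50,99],axis=0).round(4))
region(W,.4865,.3247,.045,.032,.045)
region(W,.4865,.3247,.045,-.02,.02)
for v,u in((180,272),(225,281-2),(180,300),(120,280)): print(v,u,W[v,u].round(4),T[v,u].round(4))
rel(.4865,.3247,.03,36)
```

```text
[0.4882296  0.32661055 0.20270831] [[-0.5891, 0.8081, 0.0039], [0.8081, 0.5891, 0.0034], [0.0005, 0.0052, -1.0]]
finger 1680 [[ 0.0074 -0.0131 -0.0495]
 [ 0.0116 -0.0001 -0.0356]
 [ 0.0126  0.0134 -0.0191]]
1966 mean [0.4858 0.3256 0.0379] rect [486.3 324.9] [43.7 55. ] 35.5 circ [487.  324.8] 33.7 z [0.0353 0.038  0.0395]
2064 mean [4.811e-01 3.309e-01 2.000e-04] rect [486.5 325.3] [89.9 87.8] 3.5 circ [486.5 324.7] 45.0 z [-0.0018  0.      0.0022]
180 272 [0.4819 0.3278 0.0383] [ 0.0046 -0.0052  0.1644]
225 279 [ 5.278e-01  2.787e-01 -3.000e-04] [-0.0621  0.0027  0.203 ]
180 300 [ 5.141e-01  3.410e-01 -2.000e-04] [-0.0037  0.0283  0.2031]
120 280 [0.4528 0.3836 0.0005] [0.0668 0.0038 0.2023]
at [0.4882 0.3266 0.2027] yang 36.1 turn 0.002 dx -0.0005 dy -0.0025 dz 0.1727 tilt [ 0.004  0.003 -1.   ]
```

Run:
```python
from h import *
f=grab_frame("wrist"); z=f["range_z"]; print(f["fov_y"],f["cx"],f["cy"])
p,b,M=tool(); print(p)
im,W=cloud("wrist"); T=(W-p)@M
for c in (270,275,283,288):
  for r in range(236,282,4): print(c,r,z[r,c].round(4),T[r,c].round(4), im[r,c])
```

```text
69.8282592641413 277.9100221383377 203.64382449460865
[0.48703145 0.32586879 0.20074655]
270 236 0.3831 [-0.0751 -0.0118  0.2012] [188 174 163]
270 240 0.3871 [-0.0797 -0.0117  0.1991] [189 175 162]
270 244 0.1487 [ 0.0124 -0.0054 -0.0179] [149 150 151]
270 248 0.1447 [ 0.0122 -0.0053 -0.0219] [149 148 150]
270 252 0.1396 [ 0.012  -0.0052 -0.026 ] [150 149 151]
270 256 0.136 [ 0.0117 -0.0051 -0.0296] [148 148 149]
270 260 0.1314 [ 0.012  -0.005  -0.0339] [150 149 152]
270 264 0.1279 [ 0.0122 -0.0049 -0.038 ] [150 149 151]
270 268 0.1248 [ 0.012  -0.0048 -0.0412] [148 147 151]
270 272 0.1221 [ 0.0116 -0.0047 -0.0438] [150 149 151]
270 276 0.1194 [ 0.012  -0.0046 -0.0477] [147 147 149]
270 280 0.1187 [ 0.0104 -0.0046 -0.048 ] [172 173 173]
275 236 0.3828 [-0.0753 -0.0054  0.2016] [190 176 163]
275 240 0.3881 [-0.0802 -0.0054  0.2003] [184 171 157]
275 244 0.1472 [ 0.0125 -0.0029 -0.0181] [89 87 89]
275 248 0.1442 [ 0.0126 -0.0029 -0.0228] [92 91 92]
275 252 0.1397 [ 0.0122 -0.0028 -0.0264] [68 70 72]
275 256 0.1358 [ 0.0126 -0.0028 -0.0312] [72 72 73]
275 260 0.1332 [ 0.0117 -0.0028 -0
[... 892 characters left out ...]
.1184 [ 0.0111  0.0005 -0.0492] [192 190 192]
288 236 0.3838 [-0.0754  0.0112  0.2018] [195 182 168]
288 240 0.3853 [-0.0802  0.0112  0.2002] [185 171 158]
288 244 0.1493 [ 0.0122  0.0035 -0.0175] [149 150 151]
288 248 0.1443 [ 0.0118  0.0034 -0.0212] [151 149 151]
288 252 0.1408 [ 0.0126  0.0032 -0.0272] [151 150 151]
288 256 0.1363 [ 0.0121  0.0031 -0.0302] [150 149 151]
288 260 0.1321 [ 0.0125  0.0029 -0.0349] [149 149 150]
288 264 0.1284 [ 0.0121  0.0028 -0.0379] [150 150 151]
288 268 0.1247 [ 0.0123  0.0027 -0.0416] [150 149 150]
288 272 0.123 [ 0.0122  0.0026 -0.0449] [147 148 150]
288 276 0.119 [ 0.0119  0.0025 -0.0474] [147 147 149]
288 280 0.1147 [ 0.0138  0.0023 -0.0536] [42 39 44]
```

The wrist depth puts the shut tips about 12–16 mm *behind* the TCP, not 11 mm ahead as stated, and the failed grasp agrees. I'll regrasp about 25 mm lower.

Request:
jog_arm --moves '[0, 0, -0.002, 0, 0, 0, 0, 0, 0, 0, 0, 0, 0, 0, 0, 0, 0, 0, 0, 0, 0, 0, 0, 0.04, 0, 0, 0, 0, 0.04, 0, 0, 0, 0, 0.04, 0, 0, 0, 0, 0.04, 0, 0, 0, 0, 0.025, 0, 0, 0, 0, 0.013, 0, 0, 0, 0, 0, 0, 0, 0, 0, 0, 0]'

```text
time_s: 4.4
eef_pos: [0.4858, 0.3247, 0.0025]
tool_rot: [0.453, 0.891, 0.0, 0.0]
wrist_force: [-0.1, -0.6, 1.0]
grip_width: 0.0856
gripper_force: 0.0
```

Request:
jog_arm --moves '[1, 0, 0, 0, 0, 1, 0, 0, 0, 0, 1, 0, 0, 0, 0, 1, 0, 0, 0, 0, 1, 0, 0, 0, 0, 1, 0, 0, 0, 0, 1, 0, 0, 0, 0, 1, 0, 0, 0, 0]'

```text
time_s: 5.07
eef_pos: [0.4865, 0.3254, 0.0039]
tool_rot: [0.453, 0.891, 0.001, 0.001]
wrist_force: [-0.7, -0.8, 8.7]
grip_width: 0.0428
gripper_force: 60.0
```

Gripped (42.8 mm, 60 N). I'll lift and carry it a little past the finned prop, so the wrist camera can see the prop clear of the load.

Request:
jog_arm --moves '[1, 0, 0, -0.02, 0, 1, 0, 0, -0.04, 0, 1, 0, 0, -0.04, 0, 1, 0, 0, -0.04, 0, 1, 0, 0, -0.04, 0.119, 1, 0, 0, -0.02, 0.119, 1, 0, 0, 0, 0.119, 1, 0, 0, 0, 0.119, 1, -0.04, 0.005, 0, 0, 1, -0.04, 0.005, 0, 0, 1, -0.04, 0.005, 0, 0, 1, -0.04, 0.005, 0, 0]'

```text
time_s: 6.07
eef_pos: [0.5297, 0.168, 0.2026]
tool_rot: [0.65, 0.76, 0.0, 0.0]
wrist_force: [0.9, -0.8, -2.3]
grip_width: 0.0431
gripper_force: 62.1
```

Request:
jog_arm --moves '[1, -0.04, 0.005, 0, 0, 1, -0.04, 0.005, 0, 0, 1, -0.04, 0.005, 0, 0, 1, -0.04, 0.005, 0, 0, 1, -0.04, 0.005, 0, 0, 1, -0.04, 0.005, 0, 0, 1, -0.04, 0.005, 0, 0, 1, -0.04, 0.005, 0, 0, 1, -0.04, 0.005, 0, 0, 1, -0.04, 0.005, 0, 0, 1, -0.04, 0.005, 0, 0, 1, 0, 0, 0, 0]'

```text
time_s: 7.07
eef_pos: [0.6501, -0.2682, 0.2027]
tool_rot: [0.654, 0.756, -0.003, 0.003]
wrist_force: [-2.0, -0.7, -0.7]
grip_width: 0.0427
gripper_force: 62.1
```

Run:
```python
from h import *
im,W=cloud("wrist"); save("w3",im,1.4); p,b,M=tool(); T=(W-p)@M; np.savez("w3.npz",im=im,T=T,W=W)
print(p,b)
w=region(W,.6385,-.181,.05,.053,.075)
w=region(W,.612,-.0086,.25,.010,.019)
```

```text
[ 0.65017189 -0.2635356   0.20234972] 8.399139827872373
999 mean [ 0.6351 -0.1791  0.0591] rect [ 635.4 -180.3] [44.  49.9] 19.6 circ [ 635.4 -180.1] 32.9 z [0.0556 0.0594 0.0612]
12397 mean [ 0.6267 -0.143   0.0149] rect [ 576.7 -160.7] [296.5 125.3] 8.2 circ [ 578.3 -172.1] 153.6 z [0.0125 0.0149 0.0167]
```

View pics/w3.png

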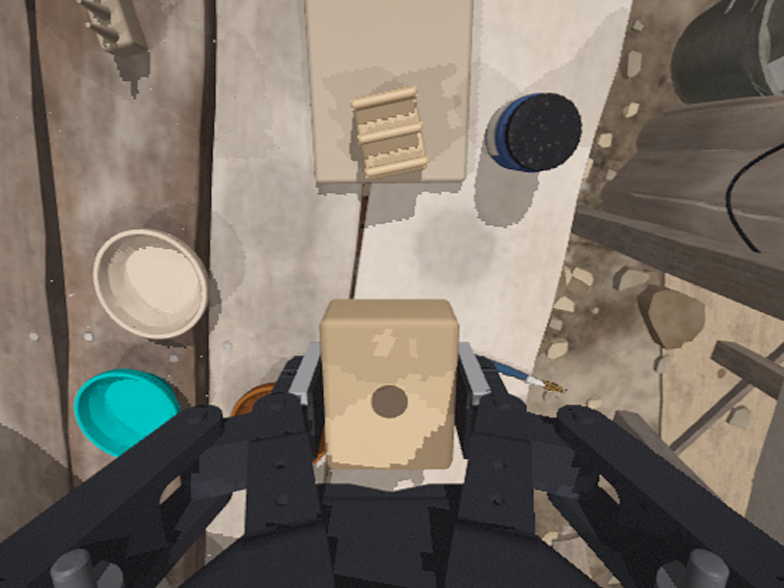

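The wrist picture shows the prop's fins at (388,130), turned about 11° from the shelf. The block is held square, with its dimple at (390,401). I'll measure the block in the hand and work out the move.

Run:
```python
from h import *
d=np.load("w3.npz");T=d["T"];W=d["W"];im=d["im"]
t=T[205:335,230:328].reshape(-1,3)
t=t[(abs(t[:,0])<.045)&(abs(t[:,1])<.021)&(t[:,2]<.0)]
print(np.percentile(t,[1,10,50,90,99],axis=0).round(4))
top=t[t[:,2]<np.percentile(t[:,2],60)+.004]
A=np.c_[top[:,:2],np.ones(len(top))];k=np.linalg.lstsq(A,top[:,2],rcond=None)[0];print("plane",k.round(3))
r=cv2.minAreaRect((top[:,:2]*1000).astype(np.float32));print(r)
print("dimple",T[283:291,274:283].mean((0,1)).round(4))
# prop fins in tool frame
w=T[(np.hypot(W[...,0]-.6354,W[...,1]+.1803)<.05)&(W[...,2]>.053)&(W[...,2]<.075)]
print("prop",cv2.minAreaRect((w[:,:2]*1000).astype(np.float32)))
```

```text
[[-0.032  -0.0206 -0.0362]
 [-0.0251 -0.017  -0.0351]
 [ 0.0006 -0.0011 -0.0343]
 [ 0.0214  0.0149 -0.0306]
 [ 0.0219  0.0186 -0.0149]]
plane [ 0.015 -0.002 -0.034]
((-5.619083404541016, -0.7438507080078125), (40.4920539855957, 55.73594665527344), 89.93805694580078)
dimple [-0.0061 -0.0026 -0.035 ]
prop ((85.08180236816406, -2.329038619995117), (44.00787353515625, 49.923988342285156), 78.76587677001953)
```

```bash
cat >> h.py <<'E'
def pure():
    "wrist cloud in tool frame, without the noisy pose; rotation trimmed so that the bench is level"
    f=grab_frame("wrist"); z=f["range_z"]; h,w=z.shape; fl=h/2/np.tan(np.radians(f["fov_y"])/2)
    v,u=np.mgrid[:h,:w]; C=np.stack([(u-f["cx"])/fl*z,(v-f["cy"])/fl*z,z],-1); X=f["tool_from_camera"]
    T=C@X[:3,:3].T+X[:3,3]; T[z==0]=np.nan
    return f["pixels"],T,X[:3,3]
def plane(t):
    for _ in range(4):
        A=np.c_[t[:,:2],np.ones(len(t))];k=np.linalg.lstsq(A,t[:,2],rcond=None)[0]; r=t[:,2]-A@k; t=t[abs(r)<max(.003,1.5*r.std())]
    return k,len(t)
E
python3 - <<'E'
from h import *
im,T,o=pure(); f=T.reshape(-1,3); print(observe()["eef_pos"])
for lo,hi in((.19,.215),(.175,.192)):
    t=f[(f[:,2]>lo)&(f[:,2]<hi)&(abs(f[:,0])<.3)]; print("plane",plane(t))
t=f[(abs(f[:,0])<.05)&(abs(f[:,1])<.0195)&(f[:,2]<-.028)&(f[:,2]>-.045)]
print("blocktop",plane(t),cv2.minAreaRect((t[:,:2]*1000).astype(np.float32)))
print("dimple",np.nanmean(T[283:291,274:283],(0,1)).round(4))
w=f[(np.hypot(f[:,0]-.085,f[:,1]+.002)<.05)&(f[:,2]<.15)&(f[:,2]>.13)]
print("prop",len(w),cv2.minAreaRect((w[:,:2]*1000).astype(np.float32)),np.median(w[:,2]))
E
```

```text
[ 0.65076382 -0.25954425  0.20209018]
plane (array([-0.00260286, -0.00083622,  0.2023956 ]), 84134)
plane (array([-0.00744206, -0.00218143,  0.18789362]), 16227)
blocktop (array([ 0.00933641,  0.00456433, -0.03399535]), 9370) ((-1.3844337463378906, 0.0001430511474609375), (56.464542388916016, 38.99482345581055), 0.00265281880274415)
dimple [-0.0017 -0.0018 -0.0346]
prop 990 ((85.14433288574219, -2.2689285278320312), (44.07534408569336, 50.01816177368164), 78.74724578857422) 0.1426538475328348
```

Request:
jog_arm --moves '[1, 0.029, -0.0005, 0, 0, 1, 0.029, -0.0005, 0, 0, 1, 0.029, -0.0004, 0, 0, 1, 0, 0, 0, -0.098, 1, 0, 0, 0, -0.098, 1, 0, 0, 0.035, 0, 1, 0, 0, 0.035, 0, 1, 0, 0, 0.035, 0, 1, 0, 0, 0.015, 0, 1, 0, 0, 0, 0, 1, 0, 0, 0, 0, 1, 0, 0, 0, 0]'

```text
time_s: 8.17
eef_pos: [0.6382, -0.1705, 0.0841]
tool_rot: [0.573, 0.82, 0.001, 0.001]
wrist_force: [0.4, 0.1, -1.1]
grip_width: 0.0428
gripper_force: 62.0
```

Run:
```python
from h import *
print(tool()[:2])
im,T,o=pure(); save("w4",im,1.4); f=T.reshape(-1,3)
t=f[(abs(f[:,0])<.05)&(abs(f[:,1])<.0195)&(f[:,2]<-.028)&(f[:,2]>-.045)]
print("blocktop",cv2.minAreaRect((t[:,:2]*1000).astype(np.float32)))
for u in (264,279,294):
  print(u,[tuple((T[v,u]*1000).round(0)) for v in range(120,225,5)])
```

```text
(array([ 0.63822675, -0.17051554,  0.08405791]), np.float64(20.115524881983))
blocktop ((-0.8199501037597656, 0.004276275634765625), (38.989280700683594, 56.02510070800781), 89.98345947265625)
264 [(np.float64(69.0), np.float64(-12.0), np.float64(70.0)), (np.float64(66.0), np.float64(-12.0), np.float64(69.0)), (np.float64(62.0), np.float64(-12.0), np.float64(69.0)), (np.float64(59.0), np.float64(-12.0), np.float64(68.0)), (np.float64(55.0), np.float64(-12.0), np.float64(69.0)), (np.float64(51.0), np.float64(-12.0), np.float64(69.0)), (np.float64(48.0), np.float64(-12.0), np.float64(68.0)), (np.float64(44.0), np.float64(-12.0), np.float64(70.0)), (np.float64(41.0), np.float64(-12.0), np.float64(69.0)), (np.float64(37.0), np.float64(-12.0), np.float64(68.0)), (np.float64(33.0), np.float64(-12.0), np.float64(69.0)), (np.float64(29.0), np.float64(-12.0), np.float64(69.0)), (np.float64(25.0), np.float64(-12.0), np.float64(69.0)), (np.float64(21.0), np.float64(-12.0), np.float64(69.0)), (np.float64(20.0), np.float64(-12.0), np.float64(60.0)), (np.float64(20.0), np.float64(-11.0), np.float6
[... 1954 characters left out ...]
loat64(10.0), np.float64(70.0)), (np.float64(37.0), np.float64(10.0), np.float64(68.0)), (np.float64(33.0), np.float64(10.0), np.float64(69.0)), (np.float64(29.0), np.float64(10.0), np.float64(68.0)), (np.float64(26.0), np.float64(10.0), np.float64(67.0)), (np.float64(21.0), np.float64(10.0), np.float64(70.0)), (np.float64(20.0), np.float64(10.0), np.float64(61.0)), (np.float64(20.0), np.float64(9.0), np.float64(46.0)), (np.float64(18.0), np.float64(9.0), np.float64(39.0)), (np.float64(17.0), np.float64(9.0), np.float64(32.0)), (np.float64(16.0), np.float64(8.0), np.float64(25.0)), (np.float64(26.0), np.float64(6.0), np.float64(-16.0)), (np.float64(27.0), np.float64(6.0), np.float64(-24.0))]
```

View pics/w4.png

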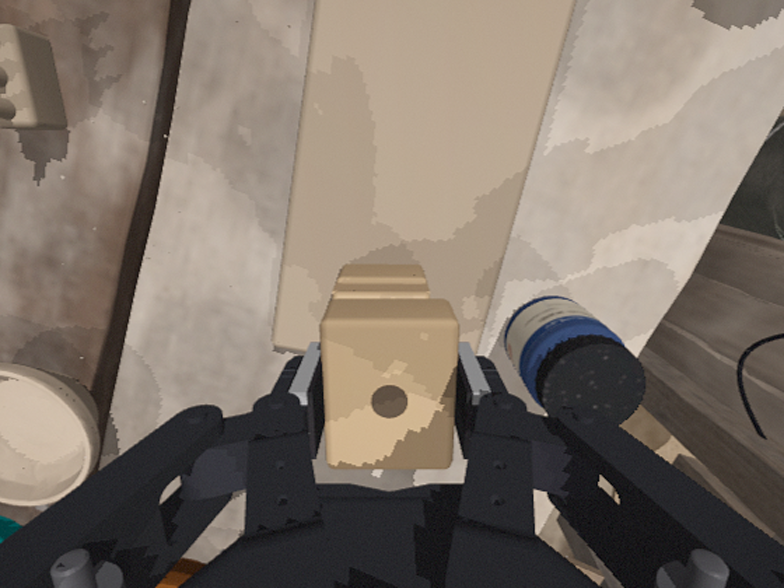

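The picture shows the prop's front face peeping out at (384,283), beyond the block, and the depth says the block is about 7 mm too far along tool +x. The earlier look was taken before the arm had settled. I'll correct and recheck numerically.

Request:
jog_arm --moves '[1, -0.007, -0.001, 0, 0, 1, 0, 0, 0.012, 0, 1, 0, 0, 0, 0, 1, 0, 0, 0, 0, 1, 0, 0, 0, 0]'

```text
time_s: 8.63
eef_pos: [0.6381, -0.1779, 0.0699]
tool_rot: [0.573, 0.819, -0.0, -0.0]
wrist_force: [-0.1, 0.8, -0.9]
grip_width: 0.0429
gripper_force: 62.0
```

Run:
```python
from h import *
print(tool()[:2])
im,T,o=pure(); save("w5",im[150:350,180:380],3)
f=T[150:225,240:320].reshape(-1,3)
for lo,hi in((-.03,-.014),(.012,.025),(.027,.034),(.036,.045),(.045,.052)):
  t=f[(f[:,2]>lo)&(f[:,2]<hi)&(f[:,0]<.035)]; print(lo,len(t),np.percentile(t,[10,50,90],axis=0).round(4).tolist() if len(t) else "")
```

```text
(array([ 0.63810868, -0.1778778 ,  0.06985173]), np.float64(20.05146322865167))
-0.03 868 [[0.0263, -0.0159, -0.028], [0.0265, -0.0012, -0.0222], [0.0268, 0.0137, -0.0158]]
0.012 526 [[0.0234, -0.0201, 0.0133], [0.0237, -0.0029, 0.019], [0.0243, 0.0145, 0.0246]]
0.027 211 [[0.0261, -0.0203, 0.0273], [0.0266, -0.0036, 0.0299], [0.0269, 0.0137, 0.033]]
0.036 189 [[0.0264, -0.0196, 0.0376], [0.0266, -0.0031, 0.0407], [0.0269, 0.0137, 0.0441]]
0.045 126 [[0.0264, -0.0192, 0.046], [0.0267, -0.002, 0.0478], [0.0268, 0.0137, 0.0504]]
```

View pics/w5.png

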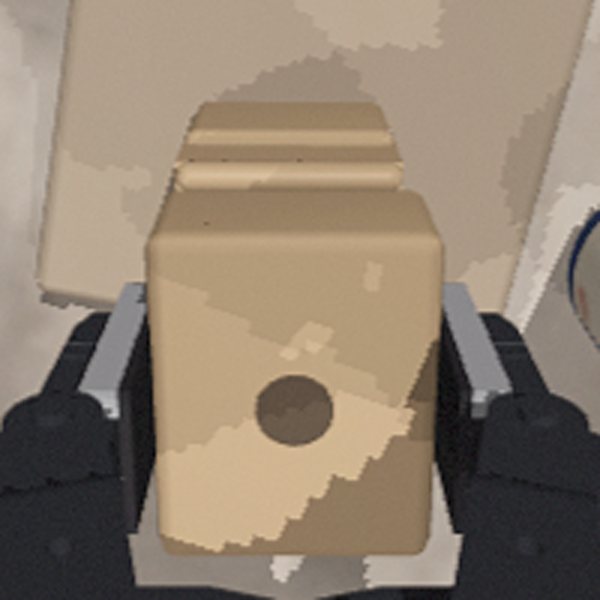

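The crop shows block and prop faces in line (x 26.5 against 26.6 mm) and parallel. I'll lower it into the gaps.

Request:
jog_arm --moves '[1, 0, -0.001, 0.006, 0, 1, 0, 0, 0.006, 0, 1, 0, 0, 0.005, 0, 1, 0, 0, 0.003, 0, 1, 0, 0, 0, 0, 1, 0, 0, 0, 0, 1, 0, 0, 0, 0]'

```text
time_s: 9.27
eef_pos: [0.637, -0.1781, 0.05]
tool_rot: [0.573, 0.819, -0.0, -0.0]
wrist_force: [-2.5, 0.3, 3.0]
grip_width: 0.0432
gripper_force: 62.5
```

Request:
jog_arm --moves '[0, 0, 0, 0, 0, 0, 0, 0, 0, 0, 0, 0, 0, 0, 0, 0, 0, 0, 0, 0, 0, 0, 0, 0, 0, 0, 0, 0, -0.02, 0, 0, 0, 0, -0.04, 0, 0, 0, 0, -0.04, 0, 0, 0, 0, -0.04, 0, 0, 0, 0, 0, 0, 0, 0, 0, 0, 0, 0, 0, 0, 0, 0]'

```text
time_s: 10.27
eef_pos: [0.6371, -0.178, 0.1897]
tool_rot: [0.573, 0.819, 0.0, -0.0]
wrist_force: [-0.4, -0.0, -0.7]
grip_width: 0.0854
gripper_force: 0.0
```

Run:
```python
from h import *
im,W=cloud("wrist"); save("w6",im)
region(W,.637,-.180,.045,.078,.095)
region(W,.637,-.180,.045,.05,.068)
rel(.440,.1165,.2,90+14.8)   # ring, jaw line radial-ish
rel(.440,.1165,.2,8.8)
```

```text
2902 mean [ 0.635  -0.1788  0.084 ] rect [ 635.4 -180.1] [44.  55.7] 20.1 circ [ 635.6 -179.8] 33.8 z [0.0815 0.084  0.0855]
46 mean [ 0.6255 -0.1544  0.0664] rect [ 625.6 -154.8] [42.8  2.4] 22.4 circ [ 626.  -155.9] 21.4 z [0.0626 0.0667 0.0678]
at [ 0.6365 -0.1778  0.1887] yang 20.1 turn -1.479 dx 0.1148 dy 0.3347 dz -0.0113 tilt [-0.002  0.001 -1.   ]
at [ 0.6365 -0.1778  0.1887] yang 20.1 turn 0.197 dx 0.3209 dy -0.1492 dz -0.0113 tilt [-0.002  0.001 -1.   ]
```

View pics/w6.png

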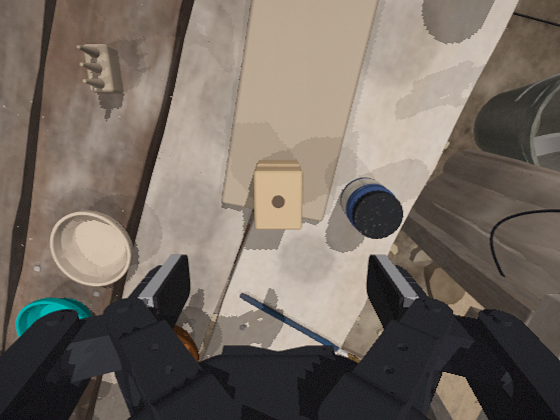

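The block is home: top at 0.084 m, centred on the prop, angle matching. Next, the ring.

Request:
jog_arm --moves '[0, 0, 0, 0, 0.0985, 0, 0, 0, 0, 0.0985, 0, 0.036, -0.0165, 0, 0, 0, 0.036, -0.0165, 0, 0, 0, 0.036, -0.0165, 0, 0, 0, 0.036, -0.0165, 0, 0, 0, 0.036, -0.0165, 0, 0, 0, 0.036, -0.0165, 0, 0, 0, 0.036, -0.0165, 0, 0, 0, 0.036, -0.0165, 0, 0, 0, 0.033, -0.017, 0, 0, 0, 0, 0, 0, 0]'

```text
time_s: 11.32
eef_pos: [0.4357, 0.1222, 0.1883]
tool_rot: [0.647, 0.762, -0.002, -0.003]
wrist_force: [0.1, -0.1, -0.8]
grip_width: 0.085
gripper_force: 0.0
```

Request:
jog_arm --moves '[0, 0, 0, 0, 0, 0, 0, 0, 0, 0, 0, 0, 0, 0, 0]'

```text
time_s: 11.57
eef_pos: [0.4415, 0.1148, 0.1896]
tool_rot: [0.652, 0.758, -0.001, 0.0]
wrist_force: [-0.4, -0.6, 0.3]
grip_width: 0.0854
gripper_force: 0.0
```

Run:
```python
from h import *
print(tool()[:2])
im,W=cloud("wrist")
region(W,.440,.1165,.045,.012,.026)
im,T,o=pure(); f=T.reshape(-1,3); t=f[(np.hypot(f[:,0],f[:,1])<.045)&(f[:,2]>.158)&(f[:,2]<.176)]
print("tool frame",cv2.minEnclosingCircle((t[:,:2]*1000).astype(np.float32)),t.mean(0))
```

```text
(array([0.44153153, 0.11481949, 0.18957715]), np.float64(8.646802840420733))
1324 mean [0.4357 0.1192 0.0196] rect [435.6 118.6] [57.4 58.2] 9.4 circ [435.7 118.2] 29.9 z [0.0141 0.0199 0.0216]
tool frame ((4.3047614097595215, -5.178964138031006), 29.969263076782227) [ 0.00533065 -0.00543941  0.16995958]
```

Request:
jog_arm --moves '[0, 0.0043, -0.004, 0.02, 0, 0, 0, 0, 0.04, 0, 0, 0, 0, 0.04, 0, 0, 0, 0, 0.04, 0, 0, 0, 0, 0.04, 0, 0, 0, 0, 0.023, 0, 0, 0, 0, 0, 0, 0, 0, 0, 0, 0, 1, 0, 0, 0, 0, 1, 0, 0, 0, 0, 1, 0, 0, 0, 0, 1, 0, 0, 0, 0]'

```text
time_s: 12.67
eef_pos: [0.4382, 0.1202, -0.0105]
tool_rot: [0.651, 0.759, 0.002, 0.001]
wrist_force: [-0.8, -2.1, 14.2]
grip_width: 0.0575
gripper_force: 61.0
```

Request:
jog_arm --moves '[1, 0, 0, 0, 0, 1, 0, 0, 0, 0, 1, 0, 0, 0, 0]'

```text
time_s: 12.92
eef_pos: [0.4382, 0.1202, -0.0105]
tool_rot: [0.651, 0.759, 0.002, 0.001]
wrist_force: [-1.8, -1.9, 13.6]
grip_width: 0.0578
gripper_force: 61.0
```

Request:
jog_arm --moves '[1, 0, 0, -0.02, 0, 1, 0, 0, -0.04, 0, 1, 0, 0, -0.04, 0, 1, 0, 0, -0.04, 0, 1, 0, 0, -0.03, 0, 1, 0, 0, -0.02, 0, 1, -0.0255, 0.0254, 0, 0, 1, -0.0255, 0.0254, 0, 0, 1, -0.0255, 0.0254, 0, 0, 1, -0.0255, 0.0254, 0, 0, 1, -0.0255, 0.0254, 0, 0, 1, -0.0255, 0.0254, 0, 0]'

```text
time_s: 13.92
eef_pos: [0.612, -0.0091, 0.1789]
tool_rot: [0.651, 0.759, 0.001, 0.001]
wrist_force: [-0.0, 0.1, -0.2]
grip_width: 0.0576
gripper_force: 65.0
```

Request:
jog_arm --moves '[1, 0, 0, 0, 0, 1, 0, 0, 0, 0, 1, 0, 0, 0, 0, 1, 0, 0, 0, 0]'

```text
time_s: 14.25
eef_pos: [0.6097, -0.0067, 0.1777]
tool_rot: [0.65, 0.76, 0.0, -0.0]
wrist_force: [0.3, 0.2, -0.2]
grip_width: 0.0574
gripper_force: 65.0
```

Run:
```python
from h import *
print(tool()[:2])
im,T,o=pure(); save("w7",im)
f=T.reshape(-1,3)
t=f[(abs(f[:,0])<.04)&(abs(f[:,1])<.028)&(f[:,2]<.01)&(f[:,2]>-.035)]; print("z",np.percentile(t[:,2],[1,25,50,75,99]).round(4))
t=t[t[:,2]<np.median(t[:,2])+.003];print("ring",cv2.minEnclosingCircle((t[:,:2]*1000).astype(np.float32)),plane(t))
r=f[(f[:,0]>.12)&(f[:,0]<.24)&(abs(f[:,1])<.05)&(f[:,2]<.11)&(f[:,2]>.08)]
print("round",len(r),cv2.minEnclosingCircle((r[:,:2]*1000).astype(np.float32)) if len(r)>4 else "")
for x in(.06,.09,.12):
  s=f[(abs(f[:,0]-x)<.01)&(abs(f[:,1])<.08)&(f[:,2]<.169)&(f[:,2]>.155)]; print("shelf y edges at x",x,np.percentile(s[:,1],[0.5,99.5]).round(4),np.median(s[:,2]))
```

```text
(array([ 0.60972584, -0.00673759,  0.17772095]), np.float64(8.852421813132125))
z [-0.0321 -0.0306 -0.0299 -0.0256 -0.0126]
ring ((-1.3302152156829834, -0.45580804347991943), 31.171382904052734) (array([ 0.00061948,  0.00262417, -0.03020987]), 6463)
round 116 ((155.59765625, -1.6815547943115234), 10.65466022491455)
shelf y edges at x 0.06 [-0.0605  0.0573] 0.16277236961205332
shelf y edges at x 0.09 [-0.0604  0.0574] 0.16282975207151557
shelf y edges at x 0.12 [-0.0604  0.0574] 0.1628972172225895
```

View pics/w7.png

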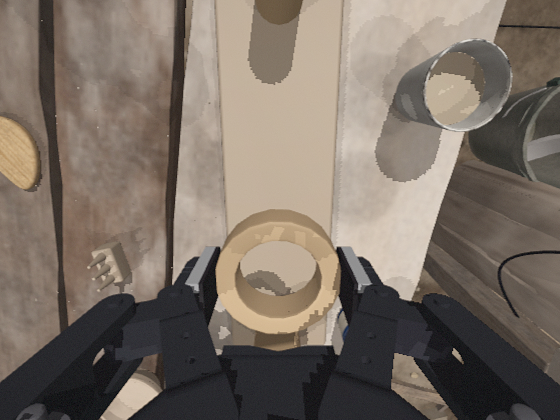

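The picture shows the ring held level over the shelf centre line, with the round prop at (278,8). The offsets are under 3 mm, so I'll lower and release.

Request:
jog_arm --moves '[1, 0, 0, 0.04, 0, 1, 0, 0, 0.04, 0, 1, 0, 0, 0.04, 0, 1, 0, 0, 0.03, 0, 1, 0, 0, 0.015, 0, 1, 0, 0, 0.006, 0, 1, 0, 0, 0.0015, 0, 1, 0, 0, 0, 0, 1, 0, 0, 0, 0]'

```text
time_s: 15.05
eef_pos: [0.6119, -0.0078, 0.0063]
tool_rot: [0.651, 0.759, 0.001, 0.001]
wrist_force: [-0.1, -0.6, 0.4]
grip_width: 0.0577
gripper_force: 65.0
```

Request:
jog_arm --moves '[0, 0, 0, 0, 0, 0, 0, 0, 0, 0, 0, 0, 0, 0, 0, 0, 0, 0, 0, 0, 0, 0, 0, -0.02, 0, 0, 0, 0, -0.04, 0, 0, 0, 0, -0.04, 0, 0, 0, 0, -0.04, 0, 0, 0, 0, -0.04, 0, 0, 0, 0, 0, 0, 0, 0, 0, 0, 0, 0, 0, 0, 0, 0]'

```text
time_s: 16.05
eef_pos: [0.6101, -0.0079, 0.1843]
tool_rot: [0.651, 0.759, -0.0, -0.0]
wrist_force: [-0.2, 0.3, 0.3]
grip_width: 0.0854
gripper_force: 0.0
```

Run:
```python
from h import *
p,b,_=tool();print(p,b)
im,W=cloud("wrist")
region(W,.6117,-.0082,.042,.026,.042)
im,W=cloud("top")
region(W,.6117,-.0082,.042,.026,.042)
rel(.4335,-.1305,.18,20);rel(.4335,-.1305,.18,8.8)
```

```text
[ 0.61009232 -0.00788002  0.18426301] 8.778353523772179
1512 mean [ 0.6094 -0.0087  0.0345] rect [609.7  -9.3] [58.6 58.3] 7.6 circ [609.5  -9.7] 29.9 z [0.0276 0.0349 0.0365]
2 mean [ 0.6117 -0.0406  0.0336] rect [611.7 -40.6] [3. 0.] -179.9 circ [611.7 -40.6] 1.5 z [0.0321 0.0336 0.035 ]
at [ 0.6094 -0.0079  0.183 ] yang 8.8 turn -0.196 dx -0.055 dy -0.2072 dz 0.003 tilt [-0.003 -0.    -1.   ]
at [ 0.6094 -0.0079  0.183 ] yang 8.8 turn -0.0 dx -0.0942 dy -0.1925 dz 0.003 tilt [-0.003 -0.    -1.   ]
```

The ring is within a few mm of the midpoint. Next, the cone pack.

Request:
jog_arm --moves '[0, 0, 0, 0, -0.098, 0, 0, 0, 0, -0.098, 0, -0.009, -0.0345, 0, 0, 0, -0.009, -0.0345, 0, 0, 0, -0.009, -0.0345, 0, 0, 0, -0.009, -0.0345, 0, 0, 0, -0.009, -0.0345, 0, 0, 0, -0.009, -0.0345, 0, 0, 0, 0, 0, 0, 0, 0, 0, 0, 0, 0, 0, 0, 0, 0, 0, 0, 0, 0, 0, 0]'

```text
time_s: 17.15
eef_pos: [0.4353, -0.1288, 0.1842]
tool_rot: [0.573, 0.82, -0.0, -0.0]
wrist_force: [-0.0, -0.3, 0.2]
grip_width: 0.0852
gripper_force: 0.0
```

Run:
```python
from h import *
p,b,_=tool();print(p,b)
im,T,o=pure(); f=T.reshape(-1,3)
t=f[(np.hypot(f[:,0],f[:,1])<.045)&(f[:,2]>p[2]-.028)&(f[:,2]<p[2]-.018)]
print("tool frame bar",len(t),cv2.minAreaRect((t[:,:2]*1000).astype(np.float32)),t.mean(0))
```

```text
[ 0.43531196 -0.1288354   0.18420302] 20.09401975920771
tool frame bar 709 ((1.3613204956054688, -6.734287261962891), (22.9835262298584, 43.90032196044922), 89.79659271240234) [ 0.00300573 -0.00652239  0.16032724]
```

Request:
jog_arm --moves '[0, 0.0014, -0.0055, 0.02, 0, 0, 0, 0, 0.04, 0, 0, 0, 0, 0.04, 0, 0, 0, 0, 0.04, 0, 0, 0, 0, 0.035, 0, 0, 0, 0, 0.02, 0, 0, 0, 0, 0, 0, 0, 0, 0, 0, 0, 1, 0, 0, 0, 0, 1, 0, 0, 0, 0, 1, 0, 0, 0, 0, 1, 0, 0, 0, 0]'

```text
time_s: 18.2
eef_pos: [0.4298, -0.1303, -0.0093]
tool_rot: [0.573, 0.819, 0.0, 0.001]
wrist_force: [-0.8, -0.0, -0.0]
grip_width: 0.039
gripper_force: 0.0
```

Request:
jog_arm --moves '[1, 0, 0, 0, 0, 1, 0, 0, 0, 0, 1, 0, 0, 0, 0, 1, 0, 0, 0, 0, 1, 0, 0, 0, 0]'

```text
time_s: 18.62
eef_pos: [0.4295, -0.1302, -0.0095]
tool_rot: [0.574, 0.819, 0.0, 0.001]
wrist_force: [-1.6, 1.2, 9.6]
grip_width: 0.023
gripper_force: 59.1
```

Request:
jog_arm --moves '[1, 0, 0, -0.02, 0, 1, 0, 0, -0.04, 0, 1, 0, 0, -0.04, 0, 1, 0, 0, -0.04, 0, 1, 0, 0, -0.03, 0.0985, 1, 0, 0, -0.02, 0.0985, 1, 0.0259, 0.0281, 0, 0, 1, 0.0259, 0.0281, 0, 0, 1, 0.0259, 0.0281, 0, 0, 1, 0.0259, 0.0281, 0, 0, 1, 0.0259, 0.0281, 0, 0, 1, 0.0259, 0.0281, 0, 0]'

```text
time_s: 19.62
eef_pos: [0.5725, 0.0507, 0.1798]
tool_rot: [0.651, 0.759, 0.0, -0.0]
wrist_force: [1.1, -0.4, 0.2]
grip_width: 0.0227
gripper_force: 59.2
```

Request:
jog_arm --moves '[1, 0.0259, 0.0281, 0, 0, 1, 0, 0, 0, 0, 1, 0, 0, 0, 0, 1, 0, 0, 0, 0, 1, 0, 0, 0, 0]'

```text
time_s: 20.03
eef_pos: [0.595, 0.077, 0.1797]
tool_rot: [0.652, 0.758, -0.0, -0.0]
wrist_force: [0.1, 0.9, -1.3]
grip_width: 0.0231
gripper_force: 59.2
```

Run:
```python
from h import *
p,b,_=tool();print(p,b)
im,T,o=pure(); save("w8",im); f=T.reshape(-1,3)
t=f[(abs(f[:,0])<.03)&(abs(f[:,1])<.0105)&(f[:,2]<.02)&(f[:,2]>-.065)]; print("z",np.percentile(t[:,2],[1,25,50,75,99]).round(4),np.percentile(t[:,0],[1,50,99]).round(4))
r=f[(f[:,0]>.04)&(f[:,0]<.14)&(abs(f[:,1])<.04)&(f[:,2]<p[2]-.08)&(f[:,2]>p[2]-.09)]
print("round",len(r),cv2.minEnclosingCircle((r[:,:2]*1000).astype(np.float32)))
for x in(.05,.12):
  s=f[(abs(f[:,0]-x)<.01)&(abs(f[:,1])<.08)&(f[:,2]<p[2]-.01)&(f[:,2]>p[2]-.02)]; print("shelf y edges",np.percentile(s[:,1],[0.5,99.5]).round(4),np.median(s[:,2]))
```

```text
[0.594983   0.07704875 0.17966723] 8.593042793204921
z [-0.0587 -0.0447 -0.0338 -0.0329 -0.0141] [-0.0188  0.0062  0.0226]
round 2036 ((89.6520767211914, -0.0022742149885743856), 21.844900131225586)
shelf y edges [-0.0588  0.0592] 0.16454062802972078
shelf y edges [-0.0594  0.0589] 0.1648090929257704
```

View pics/w8.png

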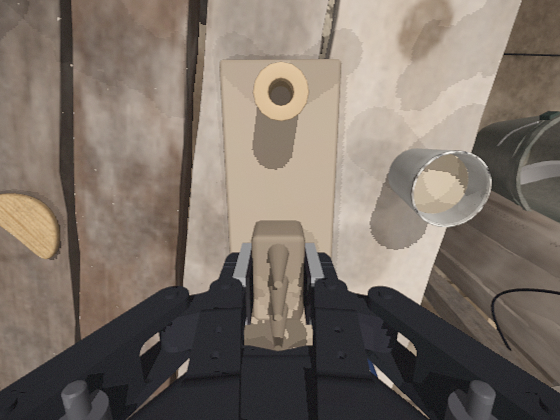

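The pack is held upright over the centre line. The round prop lies 89.7 mm ahead (target 87.5) and the y offset is about 0. Lower and release.

Request:
jog_arm --moves '[1, 0.0015, 0, 0.04, 0, 1, 0, 0, 0.04, 0, 1, 0, 0, 0.04, 0, 1, 0, 0, 0.03, 0, 1, 0, 0, 0.015, 0, 1, 0, 0, 0.006, 0, 1, 0, 0, 0.0025, 0, 1, 0, 0, 0, 0, 1, 0, 0, 0, 0]'

```text
time_s: 20.83
eef_pos: [0.5969, 0.0801, 0.0076]
tool_rot: [0.652, 0.759, 0.001, 0.001]
wrist_force: [0.1, -0.1, -1.6]
grip_width: 0.0228
gripper_force: 59.2
```

Request:
jog_arm --moves '[0, 0, 0, 0, 0, 0, 0, 0, 0, 0, 0, 0, 0, 0, 0, 0, 0, 0, 0, 0, 0, 0, 0, 0, 0, 0, 0, 0, -0.02, 0, 0, 0, 0, -0.04, 0, 0, 0, 0, -0.04, 0, 0, 0, 0, -0.04, 0, 0, 0, 0, -0.04, 0, 0, 0, 0, 0, 0, 0, 0, 0, 0, 0]'

```text
time_s: 21.83
eef_pos: [0.5974, 0.0805, 0.1888]
tool_rot: [0.651, 0.759, 0.002, 0.002]
wrist_force: [-0.7, -0.4, -0.6]
grip_width: 0.0852
gripper_force: 0.0
```

Run:
```python
from h import *
p,b,_=tool();print(p,b)
im,W=cloud("wrist")
region(W,.597,.0785,.035,.03,.048)
rel(.4635,-.3222,.19,8.8)
```

```text
[0.59739613 0.08050848 0.18883057] 8.710752348565865
811 mean [0.594  0.0824 0.0391] rect [594.1  80.8] [23.5 42.7] 9.0 circ [594.5  80.4] 23.5 z [0.0349 0.0389 0.0459]
at [0.5958 0.0805 0.1867] yang 8.7 turn -0.001 dx -0.3777 dy -0.1923 dz -0.0033 tilt [ 0.001  0.001 -1.   ]
```

The pack is standing at its place. Now to the saucer: grip the wall on the robot side, jaws closing along the shelf's x direction.

Request:
jog_arm --moves '[0, -0.0343, -0.0212, 0, 0, 0, -0.0343, -0.0212, 0, 0, 0, -0.0343, -0.0212, 0, 0, 0, -0.0343, -0.0212, 0, 0, 0, -0.0343, -0.0212, 0, 0, 0, -0.0343, -0.0212, 0, 0, 0, -0.0343, -0.0212, 0, 0, 0, -0.0343, -0.0212, 0, 0, 0, -0.0343, -0.0212, 0, 0, 0, -0.0343, -0.0212, 0, 0, 0, -0.0343, -0.0212, 0, 0]'

```text
time_s: 22.8
eef_pos: [0.4201, -0.3288, 0.1844]
tool_rot: [0.651, 0.759, -0.0, -0.002]
wrist_force: [0.4, 1.3, 0.4]
grip_width: 0.0854
gripper_force: 0.0
```

Request:
jog_arm --moves '[0, 0, 0, 0, 0, 0, 0, 0, 0, 0, 0, 0, 0, 0, 0, 0, 0, 0, 0, 0]'

```text
time_s: 23.13
eef_pos: [0.4226, -0.326, 0.185]
tool_rot: [0.65, 0.76, 0.0, -0.001]
wrist_force: [-0.1, 0.3, -0.5]
grip_width: 0.0854
gripper_force: 0.0
```

Run:
```python
from h import *
p,b,_=tool();print(p,b)
im,T,o=pure(); save("w9",im); f=T.reshape(-1,3); W=f
for lo,hi in((.036,.029),(.036,.026),(.036,.02)):
  t=f[(np.hypot(f[:,0],f[:,1]-.041)<.06)&(f[:,2]>p[2]-lo)&(f[:,2]<p[2]-hi)]
  print("rim",len(t),cv2.minEnclosingCircle((t[:,:2]*1000).astype(np.float32)),cv2.minAreaRect((t[:,:2]*1000).astype(np.float32))[:2],np.percentile(t[:,2],[2,50]).round(4))
```

```text
[ 0.42261488 -0.3260391   0.1850495 ] 8.850131679259421
rim 1203 ((-1.8845582008361816, 37.23281478881836), 46.257511138916016) ((-1.7783145904541016, 37.20058059692383), (90.49491882324219, 90.90072631835938)) [0.1514 0.1532]
rim 1460 ((-1.8845582008361816, 37.23281478881836), 46.257511138916016) ((-1.7783145904541016, 37.20058059692383), (90.49491882324219, 90.90072631835938)) [0.1514 0.1535]
rim 2322 ((-1.8845582008361816, 37.23281478881836), 46.257511138916016) ((-1.7783145904541016, 37.20058059692383), (90.49491882324219, 90.90072631835938)) [0.1516 0.1557]
```

View pics/w9.png

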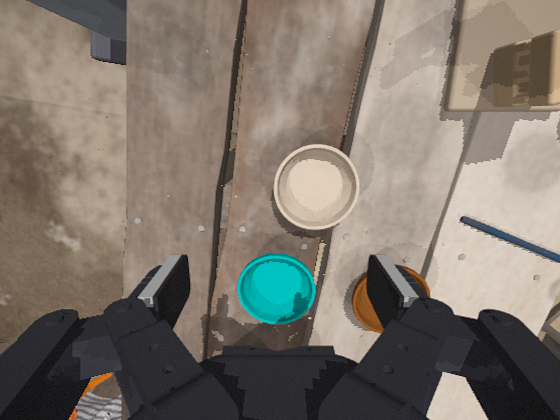

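The picture shows the pale saucer at (316,187), clear of the turquoise bowl at (277,289). Grasp.

Request:
jog_arm --moves '[0, -0.0019, -0.0028, 0.02, 0, 0, 0, 0, 0.04, 0, 0, 0, 0, 0.04, 0, 0, 0, 0, 0.04, 0, 0, 0, 0, 0.025, 0, 0, 0, 0, 0.0135, 0, 0, 0, 0, 0, 0, 0, 0, 0, 0, 0, 0.7, 0, 0, 0, 0, 0.7, 0, 0, 0, 0, 0.7, 0, 0, 0, 0, 0.7, 0, 0, 0, 0]'

```text
time_s: 24.18
eef_pos: [0.4205, -0.3307, 0.0087]
tool_rot: [0.651, 0.759, 0.0, 0.001]
wrist_force: [0.2, 0.3, 0.1]
grip_width: 0.0385
gripper_force: 0.0
```

Request:
jog_arm --moves '[0.7, 0, 0, 0, 0, 0.8, 0, 0, 0, 0, 1, 0, 0, 0, 0, 1, 0, 0, 0, 0, 1, 0, 0, 0, 0, 1, 0, 0, 0, 0, 1, 0, 0, 0, 0]'

```text
time_s: 24.77
eef_pos: [0.4198, -0.3305, 0.0086]
tool_rot: [0.652, 0.759, 0.0, 0.0]
wrist_force: [-3.0, 2.0, 13.1]
grip_width: 0.0061
gripper_force: 60.8
```

Request:
jog_arm --moves '[1, 0, 0, -0.015, 0, 1, 0, 0, -0.03, 0, 1, 0, 0, -0.04, 0, 1, 0, 0, -0.04, 0, 1, 0, 0, -0.03, 0, 1, 0, 0, -0.015, 0, 1, 0.027, 0.0278, 0, 0, 1, 0.027, 0.0278, 0, 0, 1, 0.027, 0.0278, 0, 0, 1, 0.027, 0.0278, 0, 0, 1, 0.027, 0.0278, 0, 0, 1, 0.027, 0.0278, 0, 0]'

```text
time_s: 25.77
eef_pos: [0.5606, -0.1431, 0.1775]
tool_rot: [0.651, 0.759, -0.0, -0.0]
wrist_force: [0.3, -1.4, -1.1]
grip_width: 0.0043
gripper_force: 57.6
```

Request:
jog_arm --moves '[1, 0.026, 0.0282, 0, 0, 1, 0, 0, 0, 0, 1, 0, 0, 0, 0, 1, 0, 0, 0, 0, 1, 0, 0, 0, 0, 1, 0, 0, 0, 0]'

```text
time_s: 26.27
eef_pos: [0.583, -0.1166, 0.1776]
tool_rot: [0.652, 0.758, -0.0, -0.0]
wrist_force: [0.5, 0.3, -1.0]
grip_width: 0.0047
gripper_force: 57.6
```

Run:
```python
from h import *
p,b,_=tool();print(p,b)
im,T,o=pure(); save("w10",im); f=T.reshape(-1,3)
t=f[(np.hypot(f[:,0],f[:,1]-.041)<.053)&(f[:,2]>-.035)&(f[:,2]<-.018)&(f[:,1]>.012)]
print("rim",len(t),cv2.minAreaRect((t[:,:2]*1000).astype(np.float32)),cv2.minEnclosingCircle((t[:,:2]*1000).astype(np.float32)),plane(t),np.percentile(t[:,2],[2,50,98]))
t=f[(np.hypot(f[:,0],f[:,1]-.041)<.025)&(f[:,2]>-.02)&(f[:,2]<.01)]; print("floor",len(t),plane(t))
r=f[(np.hypot(f[:,0]-.1,f[:,1]-.041)<.05)&(f[:,2]>p[2]-.039)&(f[:,2]<p[2]-.03)]
print("ring",len(r),cv2.minEnclosingCircle((r[:,:2]*1000).astype(np.float32)),np.median(r[:,2]))
```

```text
[ 0.5830482  -0.11663334  0.17762667] 8.557625290457375
rim 197 ((27.045848846435547, 14.37041187286377), (39.62943649291992, 11.165346145629883), 17.986591339111328) ((25.538883209228516, 19.0120792388916), 19.827268600463867) (array([ 0.27632293, -0.04350528, -0.02887357]), 161) [-0.03465324 -0.01934369 -0.01804114]
floor 4489 (array([ 0.01456403,  0.22498273, -0.00290888]), 4489)
ring 1993 ((101.51215362548828, 42.29643249511719), 29.93981170654297) 0.14274402906001374
```

View pics/w10.png

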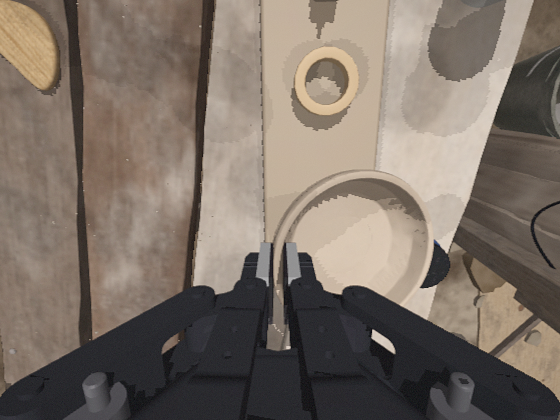

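The picture shows the saucer at (355,240) hanging about 13° low on its far side, with the ring at (327,80). I'll fit the rim in the saucer's own plane to get its centre and underside.

```bash
cat > sc.py <<'E'
from h import *
def saucer():
    im,T,o=pure(); f=T.reshape(-1,3)
    t=f[(np.hypot(f[:,0],f[:,1]-.045)<.022)&(f[:,2]>-.02)&(f[:,2]<.03)]
    k,n=plane(t); nz=np.array([k[0],k[1],-1.]);nz/=np.linalg.norm(nz)   # up, out of the bowl
    p0=np.array([0,.041,k[2]+.041*k[1]])
    ex=np.cross([0,1,0],nz);ex/=np.linalg.norm(ex);ey=np.cross(nz,ex)
    g=f[np.hypot(f[:,0],f[:,1]-.041)<.075]-p0
    h=g@nz; q=g[(h>.016)&(h<.024)&(g[:,1]>-.022)]; uv=np.c_[q@ex,q@ey]
    r=np.hypot(*uv.T); uv=uv[(r>.025)&(r<.06)]
    A=np.c_[2*uv,np.ones(len(uv))]; s=np.linalg.lstsq(A,(uv**2).sum(1),rcond=None)[0]
    c=p0+ex*s[0]+ey*s[1]; print("n",len(uv),"plane",k.round(3),"Rrim",np.sqrt(s[2]+s[0]**2+s[1]**2).round(4),"axis floor",c.round(4),"under",(c-.013*nz).round(4),"up",nz.round(3))
    return T
saucer()
E
python3 sc.py
```

```text
n 2088 plane [ 0.014  0.222 -0.003] Rrim 0.0438 axis floor [0.0014 0.0334 0.0047] under [0.0012 0.0306 0.0174] up [ 0.014  0.217 -0.976]
```

Underside centre is at tool (1,31) mm, tilted 0.22 rad, so the far foot edge touches first. I'll bring it over the ring centre, lower to just above contact, then tip it flat about that edge.

Request:
jog_arm --moves '[1, 0.033, 0.0038, 0, 0, 1, 0.033, 0.0038, 0, 0, 1, 0.0343, 0.0037, 0, 0, 1, 0, 0, 0.03, 0, 1, 0, 0, 0.035, 0, 1, 0, 0, 0.03, 0, 1, 0, 0, 0.015, 0, 1, 0, 0, 0.005, 0, 1, 0, 0, 0, 0, 1, 0, 0, 0, 0, 1, 0, 0, 0, 0]'

```text
time_s: 27.28
eef_pos: [0.5813, -0.0144, 0.0642]
tool_rot: [0.652, 0.759, 0.001, 0.001]
wrist_force: [-0.6, -0.6, -0.2]
grip_width: 0.0043
gripper_force: 57.6
```

```bash
cat >> sc.py <<'E'
print(tool()[:2])
E
python3 sc.py
```

```text
n 2089 plane [ 0.016  0.224 -0.003] Rrim 0.0439 axis floor [0.0013 0.0333 0.0047] under [0.0011 0.0305 0.0174] up [ 0.015  0.219 -0.976]
(array([ 0.58123909, -0.01430539,  0.06415632]), np.float64(8.691625974469423))
```

Request:
jog_arm --moves '[1, 0, 0, 0.004, 0, 1, 0, 0, 0.002, 0, 1, 0, 0, 0.0015, 0, 1, 0, 0, 0, 0, 1, 0, 0, 0, 0]'

```text
time_s: 27.75
eef_pos: [0.5805, -0.0141, 0.0555]
tool_rot: [0.651, 0.759, 0.0, 0.0]
wrist_force: [-0.0, -0.3, 2.6]
grip_width: 0.0047
gripper_force: 62.2
```

Request:
jog_arm --moves '[1, 0, -0.0016, 0.002, 0, 1, 0, -0.0016, 0.002, 0, 1, 0, 0, 0, 0]'

```text
time_s: 28.0
eef_pos: [0.5777, -0.0147, 0.0516]
tool_rot: [0.651, 0.759, 0.001, 0.001]
wrist_force: [-0.9, 0.7, 7.8]
grip_width: 0.0048
gripper_force: 70.9
```

```bash
python3 sc.py
```

```text
n 2392 plane [ 0.012  0.117 -0.004] Rrim 0.0439 axis floor [0.0014 0.0351 0.0006] under [0.0012 0.0336 0.0135] up [ 0.012  0.117 -0.993]
(array([ 0.57793263, -0.01465822,  0.05176868]), np.float64(8.700963406305437))
```

Tipping works: the slope has halved at under 8 N. I'll continue to flat.

Request:
jog_arm --moves '[1, 0, -0.0014, 0.0018, 0, 1, 0, -0.0014, 0.0018, 0, 1, 0, -0.001, 0.0014, 0, 1, 0, 0, 0, 0, 1, 0, 0, 0, 0]'

```text
time_s: 28.47
eef_pos: [0.5759, -0.0151, 0.0477]
tool_rot: [0.651, 0.759, 0.002, 0.002]
wrist_force: [0.2, 0.7, 11.3]
grip_width: 0.0044
gripper_force: 81.3
```

```bash
python3 sc.py
```

```text
n 2525 plane [ 0.009  0.059 -0.004] Rrim 0.0438 axis floor [ 0.0015  0.0361 -0.0015] under [0.0014 0.0353 0.0115] up [ 0.009  0.059 -0.998]
(array([ 0.57591425, -0.01505805,  0.04776824]), np.float64(8.708680287964402))
```

Request:
jog_arm --moves '[0.85, 0, 0, 0, 0, 0.8, 0, 0, 0, 0, 0.7, 0, 0, 0, 0, 0.6, 0, 0, 0, 0, 0.6, 0, 0, 0, 0, 0.6, 0, 0, -0.01, 0, 0.6, 0, 0, -0.03, 0, 0.6, 0, 0, -0.04, 0, 0.6, 0, 0, -0.04, 0, 0.6, 0, 0, -0.02, 0, 0.6, 0, 0, 0, 0, 0.6, 0, 0, 0, 0]'

```text
time_s: 29.52
eef_pos: [0.5738, -0.015, 0.1877]
tool_rot: [0.651, 0.759, 0.001, 0.001]
wrist_force: [-0.5, 0.4, -0.2]
grip_width: 0.0341
gripper_force: 0.0
```

Request:
jog_arm --moves '[0.6, -0.04, -0.02, 0, 0, 0.6, -0.04, -0.01, 0, 0, 0.6, -0.04, 0, 0, 0, 0.6, 0, 0, 0, 0, 0.6, 0, 0, 0, 0, 0.6, 0, 0, 0, 0]'

```text
time_s: 30.02
eef_pos: [0.5616, -0.1348, 0.1848]
tool_rot: [0.652, 0.759, -0.001, -0.001]
wrist_force: [0.3, -0.0, -0.6]
grip_width: 0.0342
gripper_force: 0.0
```

Run:
```python
from h import *
im,W=cloud("wrist"); save("w11",im)
w=W.reshape(-1,3)
r=region(W,.6105,-.009,.055,.060,.075);print("rim plane",plane(r))
fl=w[(np.hypot(w[:,0]-.6105,w[:,1]+.009)<.025)&(w[:,2]>.03)&(w[:,2]<.06)];print("floor",plane(fl),fl[:,2].mean())
region(W,.594,.081,.035,.03,.045); region(W,.637,-.180,.045,.078,.095); region(W,.587,.1665,.03,.078,.09)
```

```text
2689 mean [ 0.615  -0.0052  0.0654] rect [612.1 -10.6] [90.  87.9] 9.1 circ [611.5  -9. ] 45.9 z [0.0604 0.0661 0.0684]
rim plane (array([ 0.00035051, -0.00767903,  0.06588568]), 2137)
floor (array([0.00400132, 0.00118799, 0.04553618]), 2737) 0.04796868697301413h.py:25: RuntimeWarning: Mean of empty slice.
  print(len(w),"mean",w.mean(0).round(4),"rect",np.round(c,1),np.round(s,1),round(a,1),"circ",np.round(b[0],1),round(b[1],1),"z",np.percentile(w[:,2],[2,50,98]).round(4)); return w
  ret = um.true_divide(
Traceback (most recent call last):
  File "h.py", line 25, in region
    print(len(w),"mean",w.mean(0).round(4),"rect",np.round(c,1),np.round(s,1),round(a,1),"circ",np.round(b[0],1),round(b[1],1),"z",np.percentile(w[:,2],[2,50,98]).round(4)); return w
                                                                                                                                   ~~~~~~~~~~~~~^^^^^^^^^^^^^^^^^^
IndexError: index -1 is out of bounds for axis 0 with size 0
```

View pics/w11.png

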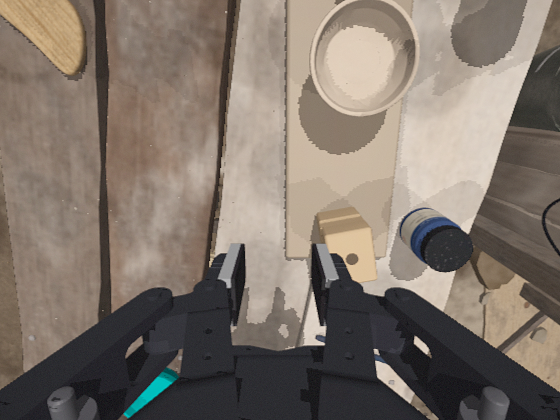

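The picture shows the saucer level at (364,57), centred on the shelf within about 2 mm, with rim height 0.068 m. I'll back the arm off and use the fixed cameras to check the ring and the pack.

Request:
jog_arm --moves '[0.6, -0.02, -0.035, 0, 0, 0.6, -0.02, -0.035, 0, 0, 0.6, -0.03, -0.025, 0, 0, 0.6, -0.04, 0, 0, 0, 0.6, -0.04, 0, 0, 0, 0.6, -0.04, 0, 0, 0, 0, 0, 0, 0, 0, 0, 0, 0, 0, 0, 0, 0, 0, 0, 0, 0, 0, 0, 0, 0]'

```text
time_s: 30.9
eef_pos: [0.498, -0.3349, 0.1855]
tool_rot: [0.65, 0.76, 0.001, -0.001]
wrist_force: [0.2, 0.3, -0.5]
grip_width: 0.0807
gripper_force: 0.0
```

Run:
```python
from h import *
im,W=cloud("scene"); save("s2",im[170:270,180:360],4)
region(W,.61,-.009,.05,.020,.034); region(W,.61,-.009,.05,.058,.075)
im,W=cloud("top")
region(W,.6105,-.009,.055,.060,.078)
region(W,.595,.081,.035,.03,.075); region(W,.637,-.180,.045,.074,.099); region(W,.587,.1645,.03,.074,.094)
region(W,.745,.107,.05,.061,.09); region(W,.7375,-.1665,.04,.05,.08)
```

```text
90 mean [ 0.5922 -0.0224  0.0272] rect [595.2 -20.9] [28.  57.3] 34.3 circ [605.2 -14.2] 28.7 z [0.0202 0.0271 0.0338]
200 mean [ 0.6118 -0.0091  0.0635] rect [613.   -9.6] [92.6 90.5] 16.0 circ [611.9 -10.7] 47.8 z [0.0581 0.0639 0.0688]
249 mean [ 0.6179 -0.0079  0.066 ] rect [615.2  -8.7] [90.1 87.9] 89.5 circ [616.   -9.7] 46.1 z [0.0604 0.0664 0.0706]
153 mean [0.598  0.0778 0.0413] rect [598.8  78.3] [24.  43.2] 8.0 circ [598.1  78.5] 22.7 z [0.0331 0.0396 0.0621]
388 mean [ 0.6387 -0.181   0.0841] rect [ 639.3 -181.7] [43.7 56.6] 20.1 circ [ 639.2 -181.2] 34.1 z [0.0792 0.0843 0.0878]
200 mean [0.585  0.1636 0.0836] rect [584.9 164.5] [43.4 40.6] 88.8 circ [585.5 164.4] 21.9 z [0.0775 0.0838 0.0872]
175 mean [0.7485 0.1105 0.0734] rect [744.1 106.4] [66.7 67.2] 0.9 circ [744.9 106.9] 34.4 z [0.0615 0.0753 0.0811]
292 mean [ 0.7368 -0.1664  0.0651] rect [ 738.1 -167.8] [46.9 47.7] 44.5 circ [ 738.1 -167. ] 25.2 z [0.0507 0.0659 0.0702]
```

View pics/s2.png

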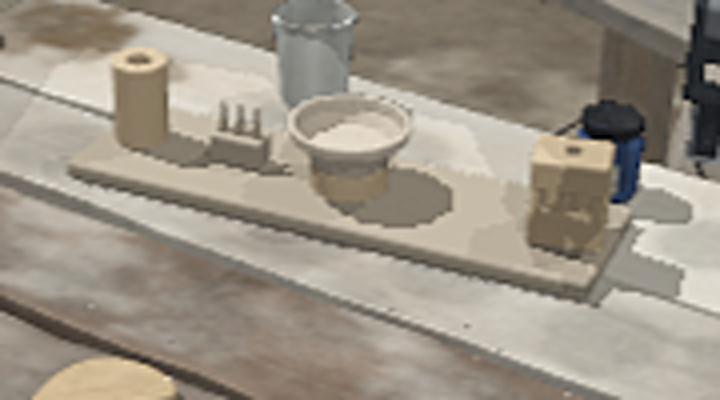

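The crop shows block home (570,190), saucer level on the ring (350,150) and cone pack upright (240,140). Cup and jar haven't moved, and the arm is clear. Handing in.

```bash
python3 -c "
from cell import *
print(hand_in())"
```

```text
the job is handed in; nothing more can be done
None
```

The job is handed in, though no verdict came back: the last camera check showed the block home on the finned prop, the ring midway between the props with the saucer level on it, and the cone pack upright in place, each within about 5 mm, with the cup and jar unmoved and the gripper clear.

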